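Load the specimen carousel by its index plunger and close its port

ROBOT

A 6-joint arm with a two-finger parallel gripper is mounted at the origin on a cart in front of the work surface, level with it; the furniture and walls round the work are solid. World frame = base frame: x ahead of the robot, y to its left, z up, the work surface at z = 0. Lengths are in m, angles in rad, forces in N, time in s.
With the tool pointing down it reaches from about 0.375 to 0.975 m from the base axis. Payload 3.8 kg.
Tool frame: the origin (TCP) lies midway between the tips of the shut fingers; the grasp point (between the pads) lies 19 mm behind it; x points along the fingers, y is the direction in which the jaws open and shut, and the axes are right-handed (so a half turn about x gives the same grasp; the last joint's range is limited). The gripper opens to 88 mm and grips with 3 to 60 N. Pads are 18 mm wide; open, the fingers measure 123 mm over their backs; the gripper's body (75 mm by 187 mm) begins 45 mm behind the grasp point.
Start: joints at [-1.231, 0.264, 1.604, -0, 1.274, -0.037], TCP at [0.248, -0.628, 0.239] pointing down, gripper open.
Joint ranges: [-2.63, 2.63], [-0.94, 2.18], [0.31, 2.57], [-1.31, 4.45], [0, 2.66], [-2.55, 2.55]. Speed limits (rad/s): [2.57, 2.57, 3.14, 3.14, 3.14, 3.14].

INTERFACE

Orientations are given as a rotation vector (axis times angle).
In Python, from cell import manip, inverse_kinematics, cams, order gives the robot as it stands. Calls block until the motion is done:
- manip.move_pose(position, orientation): joint-space move of the TCP to a pose.
- manip.move_linear(position, rate=0.15, rot=None): straight line of the TCP; rot=None keeps the orientation; rate is the mean speed in m/s.
- manip.set_joints(angles): joint-space move.
- manip.set_gripper(opening, force=None): finger opening in m; force is the grip in N (None keeps the last); returns when the fingers have stopped.
- manip.dwell(seconds).
- inverse_kinematics(position, orientation): joint angles nearest the present ones, or None.
- manip.state(): the state.
- cams.capture(name): name is "scene" or "top" or "wrist"; returns a dict with "image" (480x640x3 uint8, blue, green, red), "z_map" (480x640 float32, m along the optical axis (not along the pixel's ray), 0 where there is no reading), "intrinsics" (3x3 intrinsics, pixels), "position" and "orientation" of the camera in the world; the wrist camera has in their place "T_tool_cam" (4x4, takes a point from camera to tool coordinates, whose origin is the TCP and whose axes are the tool frame's). Camera axes: x right, y down, z forward; pixel columns grow to the right and rows downward; lengths in m; the calibration is good to about 2 mm. The wrist camera is an equidistant fisheye: a pixel r from the principal point sees the ray r / f radians off the axis. A picture is of the moment at which its call begins: read the wrist's pose just before it.
A pose or a line that the arm cannot do raises manip.IKError and nothing moves.
- order.close_job(): hands the job in, once; it reports no verdict.
The state is a dict: "clock": time; "joint_pos": joint angles; "joint_velocities": joint speeds; "tau": joint torques, N m; "tool_pos": TCP position; "tcp_rot": TCP orientation; "contact_force": force on the tool from outside, world axes, zero at the start; "moment": the same for the moment, N m; "gripper_width": finger opening in m.
Only numpy, scipy, OpenCV 4.12 (cv2) and the standard library are available. Lean on these libraries where they do the work, as an engineer would, in place of code of your own. Each camera call takes 0.05 s, during which the arm holds its last target. There are 200 camera calls.

TASK

Load every specimen beaker on the table into the cabinet's carousel through the front port: set each one gently into the empty tapered nest in the port without pressing it tight, then pull the red spring plunger, swing the crank clockwise to the next hole and let the pin snap in, so that the beaker goes under the roof and an empty nest comes up. When all the beakers are under the roof and the pin is home, put the grey cover on the port so that it lies flat with its skirt inside, and leave the other things on the table alone.

Things in the scene. Friction and masses are not known exactly. Their poses are not given: they have to be found in the camera images.
- beaker_red: loose capped specimen beaker, white tapered body with a red screw cap, 54 mm tall, about 60 g with a weighted foot, standing on the table, may be absent. Body 36 mm across at the foot, widening to 49 mm at 36 mm height; cap 52 mm across from 36 to 54 mm height (grip here). Origin: centre of the foot, z up.
- beaker_yellow: loose capped specimen beaker, white tapered body with a yellow screw cap, 54 mm tall, about 60 g with a weighted foot, standing on the table, may be absent. Body 36 mm across at the foot, widening to 49 mm at 36 mm height; cap 52 mm across from 36 to 54 mm height (grip here). Origin: centre of the foot, z up.
- beaker_green: loose capped specimen beaker, white tapered body with a green screw cap, 54 mm tall, about 60 g with a weighted foot, standing on the table, may be absent. Body 36 mm across at the foot, widening to 49 mm at 36 mm height; cap 52 mm across from 36 to 54 mm height (grip here). Origin: centre of the foot, z up.
- beaker_orange: loose capped specimen beaker, white tapered body with an orange screw cap, 54 mm tall, about 60 g with a weighted foot, standing on the table, may be absent. Body 36 mm across at the foot, widening to 49 mm at 36 mm height; cap 52 mm across from 36 to 54 mm height (grip here). Origin: centre of the foot, z up.
- housing: fixed white cabinet 250 x 250 mm, roof 8 mm thick, top 105 mm high. Origin: centre of underside; -x is its front, z up. Its roof has a port open to the front, x -0.125 to -0.045, y -0.085 to 0.085; otherwise closed but for the front. On the roof a steel index plate with four pin holes, 60 mm from the axis, at 90, 30, -30, -90 degrees from housing +x, which is the rear.
- port (a point): centre of the cabinet's loading port, at the height of the roof's top (105 mm), 87 mm in front of the turning axis. x and y axes as the housing.
- rotor (a joint): angle (rad) of the carousel and the crank on the roof, one piece; 0 at start, grows clockwise seen from above, range -0.06 to 3.2. Pin holes at 0, 1.047, 2.094, 3.142: there nest0, 1, 2, 3 is in the port. At 0 the crank points to housing +y. Blocked by the pin unless it is pulled; light friction (0.04 N m).
- plunger (a joint): lift (m) of the spring plunger at the crank's end: 0 = pin home in a hole, 0.016 = right up. Pin clears the plate at 0.008 (pull to about 0.013). Spring 5 N at 0, plus 0.2 N per mm. Let go between holes, the pin rides on the plate at about 0.007 and snaps in when the crank reaches a hole (play about 1.5 mm each side).
- knob (a point): middle of the plunger's round red pull knob (22 mm across, 26 mm tall, from 13 mm below to 12 mm above this point), 60 mm from the turning axis, 148 mm above the table when home. The crank's end lies 22 mm below this point. z up; moves and turns with the crank.
- axis (a point): point on the carousel's vertical turning axis at the roof's top (105 mm above the table); its axes as the housing.
- cover: loose grey port cover: plate 95 x 190 x 5 mm (x, y), below it a 72 x 160 x 6 mm skirt that drops into the port, on top a black handle bar 56 mm long along x, 14 mm wide, from 15 to 37 mm height; about 150 g. Origin: centre of the skirt's underside, z up. In place the origin is 6 mm below point port, x axis along the housing's, either way round.
- nest0 (a point): centre of blue beaker nest 0 on the carousel, at the disc's top, 28 mm above the table; z up; turns with the carousel, 85 mm from the axis. The nest is an open cone 24 mm tall, inside 43 mm across at the mouth, 34 mm at the disc; a beaker hangs in it by its taper, foot about 4 mm above the disc; pressing wedges it.
- nest1 (a point): centre of blue beaker nest 1 on the carousel, at the disc's top, 28 mm above the table; z up; turns with the carousel, 85 mm from the axis. The nest is an open cone 24 mm tall, inside 43 mm across at the mouth, 34 mm at the disc; a beaker hangs in it by its taper, foot about 4 mm above the disc; pressing wedges it.
- nest2 (a point): centre of blue beaker nest 2 on the carousel, at the disc's top, 28 mm above the table; z up; turns with the carousel, 85 mm from the axis. The nest is an open cone 24 mm tall, inside 43 mm across at the mouth, 34 mm at the disc; a beaker hangs in it by its taper, foot about 4 mm above the disc; pressing wedges it.
- nest3 (a point): centre of blue beaker nest 3 on the carousel, at the disc's top, 28 mm above the table; z up; turns with the carousel, 85 mm from the axis. The nest is an open cone 24 mm tall, inside 43 mm across at the mouth, 34 mm at the disc; a beaker hangs in it by its taper, foot about 4 mm above the disc; pressing wedges it.
- oximeter: bystander: blue and white finger oximeter, 33 x 58 x 30 mm, origin at its underside; leave alone.
- plaster_roll: bystander: white plaster roll, 45 x 46 x 30 mm, origin at its underside; leave alone.
- pen_blue: bystander: blue pen, 148 mm long, origin at its underside; leave alone.
Not all that is in view belongs to the job. There is more than one size of the beaker_yellow; the one meant has the size given above.

How it is judged:
By the outcome, as a careful person would: the job done as asked, in the order asked, and still so for the second after the job is handed in, with the robot touching nothing.
Of beaker_red, beaker_yellow, beaker_green, beaker_orange only 2 to 3 are there at a start; the rules pass over those that are not, and their reading is None.
At some moment in a run one of beaker_red, beaker_yellow, beaker_green, beaker_orange, cover may be knocked a few centimetres aside while the robot is not near it.
It also fails if it takes over 210 s, if anything falls off the work surface, if the arm or the gripper's body presses on something with over 40 N, if the wrist force passes 120 N, or if a joint passes its speed limit or range.

## Working session

There is one attempt and no reset: what is moved stays moved. The work goes in short steps, each a Python script; the robot and the scene stay as the last script left them, time stands still between calls to the robot, and variables do not carry over. Pictures are saved under pics/ and viewed, about 12 in all and at most 16, crops included, and the job is handed in when it is done.

```bash
ls; mkdir -p pics; python3 - <<'E'
from cell import manip,cams
import cv2,numpy as np
for n in ("scene","top"):
    c=cams.capture(n); cv2.imwrite(f"pics/{n}0.png",c["image"]); np.savez(f"{n}0.npz",**c)
    print(n,c["intrinsics"].tolist(),c["position"],c["orientation"])
s=manip.state();print(s["clock"],s["tool_pos"],s["tcp_rot"],s["contact_force"])
E
```

```text
pics
scene [[499.45921647742244, 0.0, 311.69628596348815], [0.0, 499.45921647742244, 232.385835864173], [0.0, 0.0, 1.0]] [ 0.84215547 -1.26849846  0.89865449] [-2.1144251  -0.24394754  0.15346558]
top [[520.6027674217356, 0.0, 320.35617236176887], [0.0, 520.6027674217356, 232.31583526361194], [0.0, 0.0, 1.0]] [ 0.40852782 -0.04162693  1.37527257] [-2.18606007  2.14404091 -0.12546271]
0.1 [ 0.24814087 -0.62704997  0.23749933] [ 2.01579715  0.3864771  -2.01648377] [-0.07899749  0.20433644 -0.67236805]
```

View pics/scene0.png

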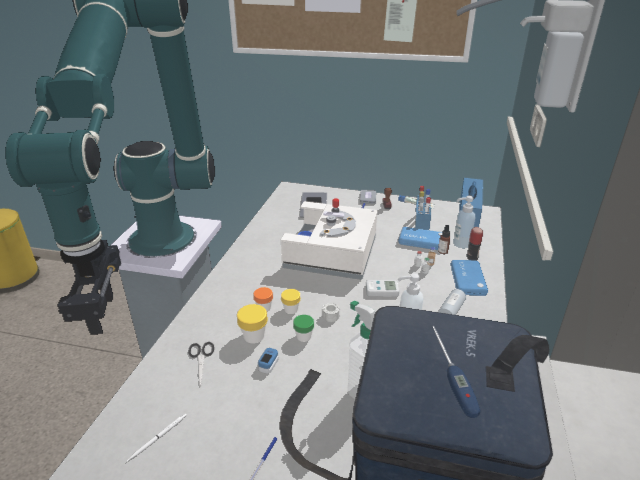

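View pics/top0.png

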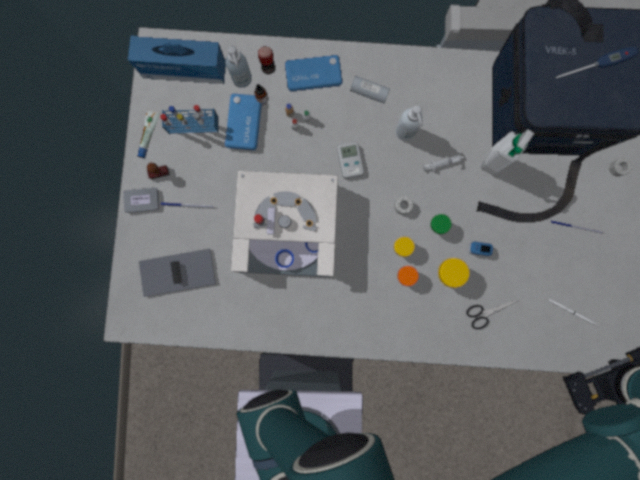

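The top view shows three beakers: yellow at (404,246), orange at (408,276) and green at (441,224).

Look-alikes:
- The big yellow jar at (454,272) is the oversize decoy.
- The dark red bottle at (266,58) is not a beaker.
- The plaster roll is at (404,206).

The other things that matter are the cabinet at (285,223), the red knob at (259,218), the cover at (178,272) and the blue empty nest at (285,259).

```bash
cat > h.py <<'E'
import numpy as np,cv2
from scipy.spatial.transform import Rotation as R
from cell import manip,inverse_kinematics,cams,order
def ray_plane(c,uv,z):
    uv=np.atleast_2d(uv).astype(float);K=c["intrinsics"];M=R.from_rotvec(c["orientation"]).as_matrix()
    d=np.c_[(uv[:,0]-K[0,2])/K[0,0],(uv[:,1]-K[1,2])/K[1,1],np.ones(len(uv))]@M.T
    p=np.asarray(c["position"]);return p+d*((z-p[2])/d[:,2])[:,None]
def cloud(c):
    v,u=np.mgrid[:480,:640];K=c["intrinsics"];z=c["z_map"]
    P=np.dstack([(u-K[0,2])/K[0,0]*z,(v-K[1,2])/K[1,1]*z,z])
    return P@R.from_rotvec(c["orientation"]).as_matrix().T+np.asarray(c["position"])
def hsvmask(im,h0,h1,s=120,v=80):
    h=cv2.cvtColor(im,cv2.COLOR_BGR2HSV)
    if h0>h1: return cv2.inRange(h,(h0,s,v),(180,255,255))|cv2.inRange(h,(0,s,v),(h1,255,255))
    return cv2.inRange(h,(h0,s,v),(h1,255,255))
def blobs(m,amin=60):
    n,l,st,ce=cv2.connectedComponentsWithStats(m)
    return [(st[i],ce[i],l==i) for i in range(1,n) if st[i,4]>=amin]
E
python3 - <<'E'
from h import *
c=dict(np.load("top0.npz")); P=cloud(c)
for n,h in dict(yellow=(20,34),orange=(5,16),green=(45,85),red=(172,4),blue=(108,128)).items():
    for st,ce,m in blobs(hsvmask(c["image"],*h)):
        w=ray_plane(c,ce,0.054)[0]; print(n,ce.round(1),st.tolist(),"w54",w.round(4),"depthz",np.median(P[m],0).round(3))
for nm,lo,hi,box in (("roof",.095,.112,(220,160,350,285)),("cover",.006,.02,(125,240,225,305)),("coverbar",.027,.06,(125,240,225,305))):
    z=P[...,2];m=((z>lo)&(z<hi)&(c["z_map"]>0)).astype(np.uint8);k=np.zeros_like(m);x0,y0,x1,y1=box;k[y0:y1,x0:x1]=1;m&=k
    b=max(blobs(m,10),key=lambda b:b[0][4]);pts=P[b[2]][:,:2].astype(np.float32);print(nm,b[0].tolist(),np.median(P[b[2]],0),cv2.minAreaRect(pts))
for z,o in ((.105,0),):
  print(ray_plane(c,[(237,172),(337,176),(335,276),(232,271),(250,270),(319,275),(285,259)],z).round(4))
im=c["image"][150:310,115:475];cv2.imwrite("pics/crop1.png",cv2.resize(im,None,fx=2.2,fy=2.2,interpolation=cv2.INTER_CUBIC))
E
```

```text
yellow [403.9 246.4] [394, 237, 21, 20, 328] w54 [ 0.5258 -0.2581  0.054 ] depthz [ 0.527 -0.259  0.053]
yellow [453.5 272.4] [438, 258, 32, 30, 741] w54 [ 0.462  -0.3841  0.054 ] depthz [ 0.461 -0.378  0.077]
orange [407.7 275.5] [398, 266, 21, 20, 335] w54 [ 0.4519 -0.2679  0.054 ] depthz [ 0.451 -0.268  0.053]
green [516.9 144. ] [513, 134, 9, 19, 68] w54 [ 0.7995 -0.5527  0.054 ] depthz [ 0.755 -0.489  0.207]
green [440.6 223.7] [431, 215, 20, 19, 288] w54 [ 0.5859 -0.3521  0.054 ] depthz [ 0.586 -0.352  0.053]
blue [283.1 256.7] [276, 250, 18, 17, 69] w54 [0.4935 0.0486 0.054 ] depthz [0.496 0.054 0.049]
roof [231, 171, 107, 105, 6870] [0.60308442 0.03517872 0.10464417] ((0.5756256580352783, 0.04369933158159256), (0.2503586411476135, 0.25121191143989563), 88.38699340820312)
cover [138, 249, 78, 48, 2381] [0.4495859  0.32539265 0.01083182] ((0.4502062499523163, 0.3290655016899109), (0.09524427354335785, 0.19218803942203522), 11.49709415435791)
coverbar [171, 262, 8, 21, 127] [0.44987762 0.32752351 0.03551978] ((0.45010554790496826, 0.3284761607646942), (0.05354437604546547, 0.015207681804895401), 11.652573585510254)
[[ 0.6987  0.1655  0.105 ]
 [ 0.6936 -0.0832  0.105 ]
 [ 0.4457 -0.0822  0.105 ]
 [ 0.453   0.1686  0.105 ]
 [ 0.4563  0.1249  0.105 ]
 [ 0.4474 -0.0433  0.105 ]
 [ 0.4847  0.0405  0.105 ]]
```

View pics/crop1.png

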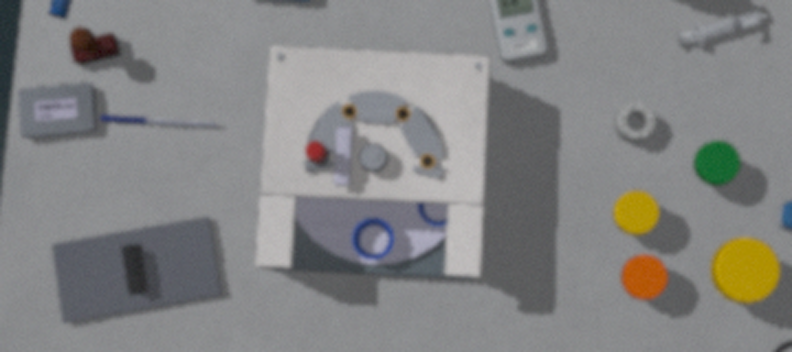

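Three beakers are present: yellow, orange and green. The small yellow one has a cap of about 52 mm at z 53 mm. The decoy is about 80 mm wide and 77 mm tall. The crank has a pale bar between the hub and the knob, so I'll go above the cabinet and look closely.

```bash
cat >> h.py <<'E'
def down(a):  # tool pointing down, jaw axis at world angle a
    x=np.array([0,0,-1.]);y=np.array([np.cos(a),np.sin(a),0]);return R.from_matrix(np.c_[x,y,np.cross(x,y)])
def dq(a): return down(a).as_rotvec()
def tilt():
    s=manip.state();return s
def wrist(name):
    s=manip.state();c=cams.capture("wrist");T=np.eye(4);T[:3,:3]=R.from_rotvec(s["tcp_rot"]).as_matrix();T[:3,3]=s["tool_pos"]
    c["T"]=T@c["T_tool_cam"];cv2.imwrite(f"pics/{name}.png",c["image"]);np.savez(f"{name}.npz",**c);return c
def wdir(c,uv):
    uv=np.atleast_2d(uv).astype(float);K=c["intrinsics"];d=(uv-[K[0,2],K[1,2]])/[K[0,0],K[1,1]];r=np.linalg.norm(d,axis=1)+1e-12
    return np.c_[d*(np.sin(r)/r)[:,None],np.cos(r)]
def wplane(c,uv,z):
    d=wdir(c,uv)@c["T"][:3,:3].T;p=c["T"][:3,3];return p+d*((z-p[2])/d[:,2])[:,None]
def wcloud(c):
    v,u=np.mgrid[:480,:640];d=wdir(c,np.c_[u.ravel(),v.ravel()]);d=d/d[:,2:]*c["z_map"].reshape(-1,1)
    return (d@c["T"][:3,:3].T+c["T"][:3,3]).reshape(480,640,3)
E
python3 - <<'E'
from h import *
s=manip.state();M=R.from_rotvec(s["tcp_rot"]).as_matrix();print("tool axes",M.round(2).tolist())
for a in (np.pi/2-.025,-np.pi/2-.025,-.025):
    print(a,inverse_kinematics([.52,.043,.33],dq(a)))
c=dict(np.load("top0.npz"));P=cloud(c)
q=P[205:232:3,250:300:4,2]; print((q*1000).round().astype(int))
a=np.pi/2-.025
j=[inverse_kinematics([.52,.043,.33],dq(x)) for x in (a,a-np.pi)]; a=[a,a-np.pi][int(abs(j[1][5])<abs(j[0][5]))]
manip.move_linear([.248,-.627,.36])
manip.move_pose([.52,.043,.33],dq(a));print(a)
c=wrist("w1");print(c["intrinsics"].tolist(),c["T_tool_cam"].round(3).tolist(),manip.state()["clock"],c["T"][:3,3])
E
```

```text
tool axes [[-0.0, 0.37, -0.93], [0.0, -0.93, -0.37], [-1.0, -0.0, -0.0]]
1.5457963267948966 [ 0.03476473 -0.07325256  1.80505989  0.          1.40978532 -1.5110316 ]
-1.5957963267948965 [ 0.03476473 -0.07325256  1.80505989  0.          1.40978532  1.63056106]
-0.025 [ 0.03476473 -0.07325256  1.80505989  0.          1.40978532  0.05976473]
[[ 106  106  106  113  113  111  103 1375  109  112  114  109  105]
 [ 107  107  111  115  114  128  122  106  103  100  102  104  110]
 [ 105  106  112  113  112  124  118  103  105  107  104  107  104]
 [  98  106  156  110  110  127  121  104  102  107  101  109  103]
 [ 102  159  160  155  111  124  127  104  126  128  108  103  103]
 [ 102  162  158  158  105  123  126  123  132  128  125  105  107]
 [ 104  110  148  125  101  123  118  129  129  128  123  105  106]
 [ 103  114  113  111  100  118  120  104  124  130  106  106   99]
 [ 108  105  104  107  106  128  117  103  100  105  108  106  104]]
1.5457963267948966
[[371.64829954431775, 0.0, 318.5023675966243], [0.0, 371.64829954431775, 233.02456632464], [0.0, 0.0, 1.0]] [[-0.0, -0.259, 0.966, -0.146], [1.0, 0.0, 0.0, -0.001], [-0.0, 0.966, 0.259, -0.067], [0.0, 0.0, 0.0, 1.0]] 3.6667 [0.45360671 0.04334924 0.47629119]
```

View pics/w1.png

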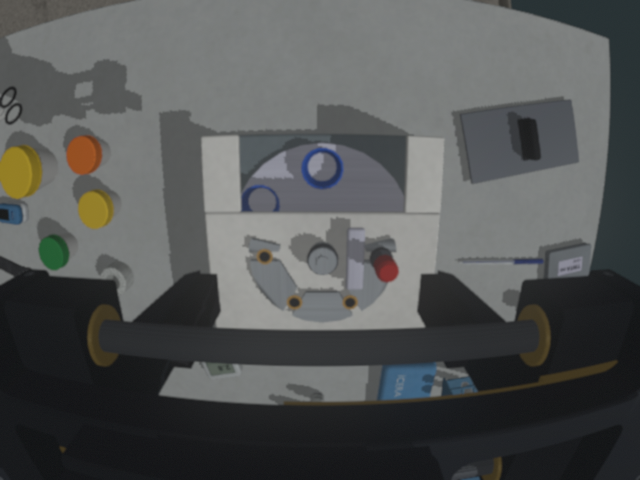

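The wrist view shows the empty nest0 at (322,167), the knob at (385,265) and the hub at (322,260). The front corners of the roof are at (204,137) and (443,137). The pale bar's top is at about 125 mm, below the fingertips.

```bash
python3 - <<'E'
from h import *
c=dict(np.load("w1.npz"));P=wcloud(c);im=c["image"]
for st,ce,m in blobs(hsvmask(im,108,128,100,60),100):
    if not(100<ce[1]<220 and 230<ce[0]<360): continue
    ct=max(cv2.findContours(m.astype(np.uint8),0,1)[0],key=len)[:,0]
    w=wplane(c,ct,.052)[:,:2].astype(np.float32);print("blue",ce,st.tolist(),cv2.minEnclosingCircle(w),w.mean(0))
m=hsvmask(im,172,6,120,60)
for st,ce,b in blobs(m,60):
    if 360<ce[0]<410 and 240<ce[1]<290:
        q=P[b];t=q[q[:,2]>.155];print("knob",ce,np.median(q,0),len(t),t.mean(0), cv2.minEnclosingCircle(t[:,:2].astype(np.float32)))
z=P[...,2];m=((abs(z-.105)<.006)&(c["z_map"]>0)).astype(np.uint8);m[300:]=0
b=max(blobs(m),key=lambda b:b[0][4]);ct=max(cv2.findContours(b[2].astype(np.uint8),0,1)[0],key=len)
e=cv2.approxPolyDP(ct,4,True)[:,0];print(np.c_[e,wplane(c,e,.105)[:,:2].round(4)])
g=cv2.cvtColor(im,cv2.COLOR_BGR2GRAY)
cc=cv2.HoughCircles(g[240:285,300:345],cv2.HOUGH_GRADIENT,1,30,param1=80,param2=12,minRadius=8,maxRadius=20);print("hub",cc+[300,240,0], wplane(c,(cc[0,0]+[300,240,0])[:2],.128) if cc is not None else 0)
h=hsvmask(im,8,25,80,60)
for st,ce,b in blobs(h,20):
    if 240<ce[0]<370 and 240<ce[1]<310: print("hole",ce,wplane(c,ce,.112)[0].round(4))
E
```

```text
blue [321.95774648 169.61658842] [302, 148, 41, 41, 639] ((0.49090686440467834, 0.04637717455625534), 0.02395414374768734) [0.49085215 0.04637048]
blue [250.78980892 194.78343949] [243, 185, 32, 25, 157] ((0.5269788503646851, -0.028904542326927185), 0.021044570952653885) [ 0.51798946 -0.03362831]
knob [387.51602564 270.62820513] [0.5760036  0.10385728 0.15997597] 312 [0.57566517 0.10350932 0.16089755] ((0.5193305015563965, 0.07592786848545074), 0.07345521450042725)
[[ 2.020e+02  1.360e+02  4.477e-01 -7.540e-02]
 [ 2.100e+02  2.730e+02  5.957e-01 -8.000e-02]
 [ 2.170e+02  2.740e+02  5.969e-01 -7.200e-02]
 [ 2.200e+02  2.990e+02  6.273e-01 -7.220e-02]
 [ 2.670e+02  2.990e+02  6.273e-01 -1.820e-02]
 [ 2.510e+02  2.750e+02  5.984e-01 -3.360e-02]
 [ 2.490e+02  2.610e+02  5.823e-01 -3.450e-02]
 [ 2.560e+02  2.590e+02  5.802e-01 -2.660e-02]
 [ 2.560e+02  2.530e+02  5.735e-01 -2.610e-02]
 [ 2.480e+02  2.520e+02  5.722e-01 -3.470e-02]
 [ 2.510e+02  2.380e+02  5.568e-01 -3.020e-02]
 [ 2.810e+02  2.460e+02  5.663e-01  1.100e-03]
 [ 2.790e+02  2.520e+02  5.729e-01 -1.400e-03]
 [ 2.710e+02  2.520
[... 854 characters left out ...]
017e-01  1.271e-01]
 [ 3.770e+02  2.990e+02  6.306e-01  1.036e-01]
 [ 4.170e+02  2.990e+02  6.331e-01  1.497e-01]
 [ 4.200e+02  2.740e+02  6.028e-01  1.510e-01]
 [ 4.330e+02  2.730e+02  6.023e-01  1.661e-01]
 [ 4.430e+02  1.380e+02  4.557e-01  1.710e-01]
 [ 4.060e+02  1.370e+02  4.556e-01  1.313e-01]
 [ 4.030e+02  2.120e+02  5.330e-01  1.290e-01]
 [ 2.400e+02  2.100e+02  5.265e-01 -3.980e-02]
 [ 2.390e+02  1.360e+02  4.505e-01 -3.630e-02]]
hub [[[322.5        258.5         15.89999962]]] [[0.57329625 0.04417776 0.128     ]]
hole [264.08653846 256.25961538] [ 0.5749 -0.0165  0.112 ]
hole [294.10526316 301.65263158] [0.6276 0.0124 0.112 ]
hole [349.39325843 301.46067416] [0.629  0.0722 0.112 ]
```

```bash
cat >> h.py <<'E'
YAW=-.0245;AX=np.array([.5762,.0436]);A=np.pi/2+YAW
def hw(x,y): return AX+[x*np.cos(YAW)-y*np.sin(YAW),x*np.sin(YAW)+y*np.cos(YAW)]
HUE=dict(yellow=(20,34),orange=(5,16),green=(45,85))
def topfind(col):
    c=cams.capture("top");o=[]
    for st,ce,m in blobs(hsvmask(c["image"],*HUE[col]),150):
        if st[2]<26: o.append(ray_plane(c,ce,.054)[0][:2])
    return o
def look(col,near,name,z=.054):
    c=wrist(name);o=[]
    for st,ce,m in blobs(hsvmask(c["image"],*HUE[col]),300):
        ct=max(cv2.findContours(m.astype(np.uint8),0,1)[0],key=len)[:,0]
        (x,y),r=cv2.minEnclosingCircle(wplane(c,ct,z)[:,:2].astype(np.float32));o.append((np.hypot(x-near[0],y-near[1]),x,y,r,tuple(ce.round())))
    print("look",col,[tuple(np.round(q[:4],4))+q[4] for q in sorted(o)[:2]]);return np.array(min(o)[1:3])
def force(): 
    return np.mean([manip.state()["contact_force"]],0)
def pick(col,op=.07):
    p=[q for q in topfind(col) if np.hypot(*(q-[.52,-.26]))<.3];print("top",col,p);p=p[0]
    manip.set_gripper(op);manip.move_pose([p[0],p[1],.17],dq(A))
    q=look(col,p,"pick_"+col);q=q if np.hypot(*(q-p))<.012 else p
    manip.move_linear([*q,.11],.3);manip.move_linear([*q,.026],.12);manip.set_gripper(0,15);w=manip.state()["gripper_width"]
    manip.move_linear([*q,.20],.25);print("grip",w,manip.state()["gripper_width"],manip.state()["clock"])
def place():
    n=hw(-.085,0);manip.move_pose([*n,.20],dq(A));manip.move_linear([*n,.09],.2);manip.dwell(.3);f0=force()[2];z=.078;d=0
    manip.move_linear([*n,z],.05)
    while z>.0595 and d<1.5:
        z-=.0015;manip.move_linear([*n,z],.03);f=force();d=f[2]-f0
        print(round(z,4),(f).round(2),end=" ")
    manip.set_gripper(.068);manip.move_linear([*n,.10],.1);manip.move_linear([*n,.24],.3);print("clock",manip.state()["clock"])
E
python3 - <<'E'
from h import *
print(hw(-.085,0));pick("yellow")
c=wrist("held1")
E
```

```text
[0.49122551 0.04568229]
top yellow [array([ 0.5258459 , -0.25806426])]
look yellow [(np.float64(0.0018), np.float64(0.5263), np.float64(-0.2598), np.float64(0.0266), np.float64(317.0), np.float64(226.0)), (np.float64(0.145), np.float64(0.4616), np.float64(-0.3881), np.float64(0.0441), np.float64(148.0), np.float64(150.0))]
grip 0.051149333304409995 0.05119604928491528 7.975
```

View pics/pick_yellow.png

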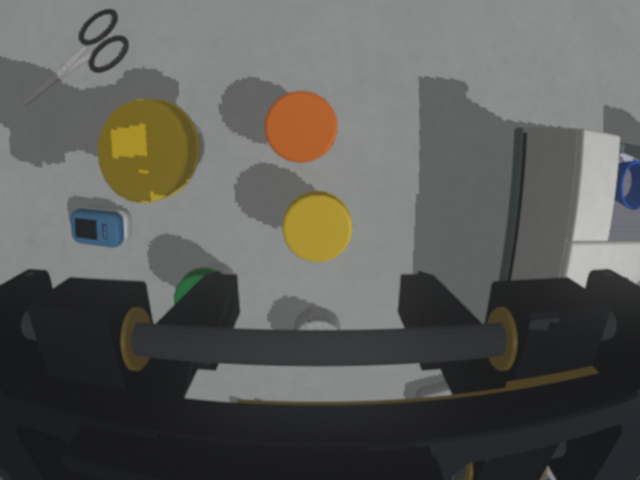

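The close view confirms it: the small yellow cap at (317,226) has a 26.6 mm radius, and the big one at (148,150) was avoided. The beaker is gripped at 51 mm wide. Placing it now.

```bash
python3 - <<'E'
from h import *
place()
n=hw(-.085,0);print(n);look("yellow",n,"placed1",.0865)
E
```

```text
0.0765 [-0.61 -0.68 -0.9 ] 0.075 [-0.88  0.34 -0.18] 0.0735 [ 0.48  0.99 -0.52] 0.072 [-0.17 -0.28 -0.34] 0.0705 [ 0.32 -1.03 -1.19] 0.069 [-0.36 -0.13 -0.84] 0.0675 [-0.67  0.4  -0.64] 0.066 [ 0.06  0.61 -0.77] 0.0645 [-0.37  0.33 -0.79] 0.063 [-0.47  0.47 -0.4 ] 0.0615 [-1.15  1.39  1.17] 0.06 [-3.91  1.32  4.13] clock 15.2
[0.49122551 0.04568229]
look yellow [(np.float64(0.0008), np.float64(0.4905), np.float64(0.0454), np.float64(0.0264), np.float64(319.0), np.float64(216.0))]
```

View pics/placed1.png

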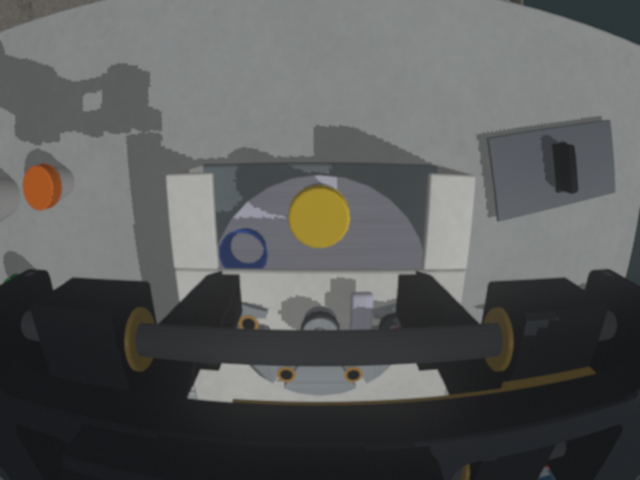

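Yellow is seated upright, with its cap at (319,216) and within 1 mm of the nest. Next is the crank.

```bash
sed -i 's/n=hw(-.085,0);manip.move_pose/n=hw(-.0858,0);manip.move_pose/; s/z>.0595 and d<1.5/z>.0605 and d<1.3/; s/z-=.0015/z-=.001/; s/np.mean(\[manip.state()\["contact_force"\]\],0)/np.mean([(manip.dwell(.02),manip.state()["contact_force"])[1] for _ in range(4)],0)/' h.py
cat >> h.py <<'E'
def kpos(th,r=.06): 
    f=np.pi/2-th;return hw(r*np.cos(f),r*np.sin(f))
def knobz(name,th):
    p=kpos(th);manip.move_pose([p[0]-.05,p[1],.28],dq(A));c=wrist(name);P=wcloud(c);m=hsvmask(c["image"],172,6,120,50)>0
    q=P[m&(np.hypot(P[...,0]-AX[0],P[...,1]-AX[1])<.1)&(P[...,2]>.12)];print("knob n",len(q),"top z",np.percentile(q[:,2],[50,90]).round(4) if len(q) else None,"xy",q.mean(0).round(4),"expected",p.round(4))
def jaw(th,flip): return YAW-th+(np.pi if flip else 0)
def crank(t0,t1,flip,zg=.132):
    p=kpos(t0);manip.set_gripper(.05)
    manip.move_pose([*p,.22],dq(jaw(t0,flip)));manip.move_linear([*p,zg],.15);f0=force()
    manip.set_gripper(0,30);print("w",manip.state()["gripper_width"]);manip.move_linear([*p,zg+.013],.05);print("lift F",(force()-f0).round(1))
    for t in np.linspace(t0,t1,7)[1:]:
        manip.move_linear([*kpos(t),zg+.013],.08,dq(jaw(t,flip)))
        print((manip.state()["contact_force"]-f0).round(1),end="")
    p=kpos(t1);manip.move_linear([*p,zg],.04);print("low F",(force()-f0).round(1))
    manip.set_gripper(.05);manip.dwell(.2);manip.move_linear([*p,.24],.25);print("clock",manip.state()["clock"])
E
python3 - <<'E'
from h import *
crank(0,np.pi/3,False);knobz("k1",np.pi/3)
E
```

```text
w 0.02084157128943749
lift F [ 1.5  1.6 -8.6]
[ 1.2  1.3 -7.7][ 1.5  2.1 -8.4][ 0.9  2.3 -8.4][ 0.4  2.5 -8. ][ 0.5  1.7 -8.4][ 0.   2.5 -8.7]low F [-5.   0.9 -0.2]
clock 22.8833
knob n 477 top z [0.1599 0.1608] xy [0.6269 0.0724 0.1601] expected [0.6289 0.0723]
```

View pics/k1.png

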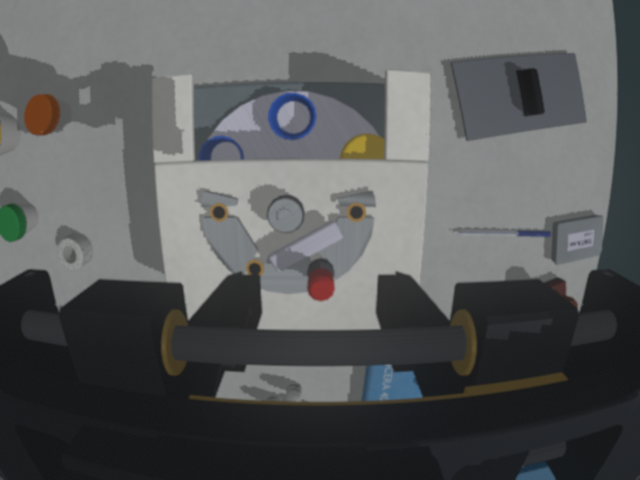

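The knob top is at 160 mm, so the pin is home. Nest1 is now in the port at (292,116) and yellow has moved aside at (363,147). Next is orange.

```bash
python3 - <<'E'
from h import *
pick("orange");place()
n=hw(-.0858,0);print(n);look("orange",n,"placed2",.0865)
E
```

```text
top orange [array([ 0.45109144, -0.26733409])]
look orange [(np.float64(0.0017), np.float64(0.4516), np.float64(-0.269), np.float64(0.0265), np.float64(317.0), np.float64(226.0))]
grip 0.05120578965443658 0.0508066823609322 29.6333
0.077 [-0.33 -0.39 -0.18] 0.076 [-0.15  0.07 -0.78] 0.075 [ 0.1  -0.07 -1.01] 0.074 [-0.08 -0.09 -0.48] 0.073 [-0.13  0.04 -0.54] 0.072 [-0.65 -0.38 -0.38] 0.071 [ 0.45 -0.03 -0.29] 0.07 [ 0.33  0.23 -0.7 ] 0.069 [ 0.06  0.73 -0.87] 0.068 [ 0.02 -0.   -0.44] 0.067 [ 0.4   0.65 -0.78] 0.066 [ 0.1   0.42 -0.37] 0.065 [ 0.54  0.55 -0.74] 0.064 [ 0.27  0.32 -0.91] 0.063 [-0.02  0.33 -0.59] 0.062 [-0.27  0.46 -0.64] 0.061 [ 0.26  0.79 -1.23] 0.06 [-1.34  0.93  2.87] clock 39.6083
[0.49042575 0.04570189]
look orange [(np.float64(0.0009), np.float64(0.4903), np.float64(0.0448), np.float64(0.0265), np.float64(319.0), np.float64(217.0))]
```

View pics/placed2.png

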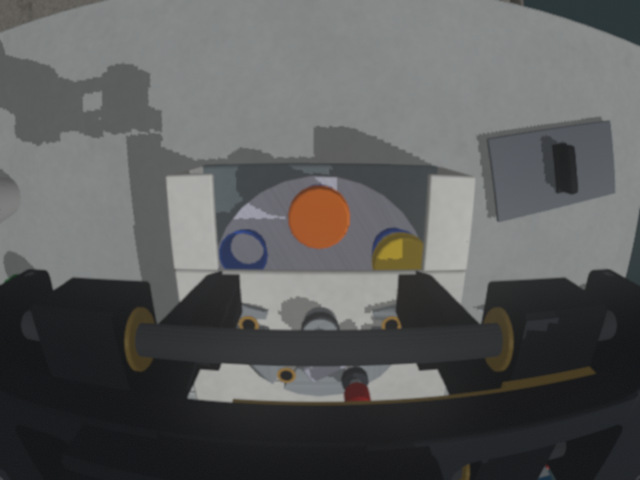

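Orange is seated, cap at (319,217), with only about 3 N of contact. Yellow is at (398,252). Now I'll turn step 2.

```bash
python3 - <<'E'
from h import *
t=np.pi/3
crank(t,2*t,True);knobz("k2",2*t)
pick("green")
E
```

```text
w 0.020938883461054818
lift F [ 4.1  2.9 -8.1]
[ 3.9  2.5 -7.5][ 4.3  1.8 -7.8][ 4.3  0.9 -7.9][ 2.6 -0.2 -7.5][ 1.8  0.4 -7.3][-0.1  0.9 -7.5]low F [-4.6  3.5  0.6]
clock 46.4417
knob n 472 top z [0.1599 0.161 ] xy [0.6245 0.0129 0.1607] expected [0.6274 0.0123]
top green [array([ 0.58149534, -0.37969372])]
look green [(np.float64(0.0023), np.float64(0.5831), np.float64(-0.3813), np.float64(0.025), np.float64(316.0), np.float64(228.0))]
grip 0.050831504441434715 0.051251779842956154 51.6167
```

View pics/k2.png

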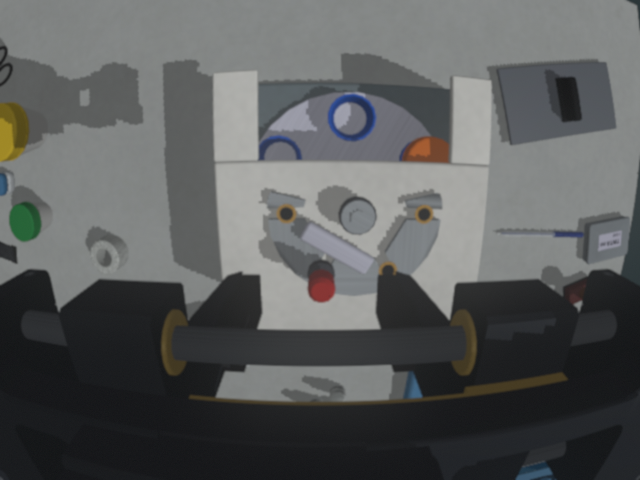

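The pin is home again and the empty nest2 is at (351,117). Green had been knocked about 28 mm aside, but it was found again and gripped.

```bash
python3 - <<'E'
from h import *
place()
n=hw(-.0858,0);look("green",n,"placed3",.0865)
t=np.pi/3
crank(2*t,3*t,True);knobz("k3",3*t)
E
```

```text
0.077 [-0.06 -0.05 -0.35] 0.076 [-0.08  0.47 -0.1 ] 0.075 [-0.23 -0.3  -0.59] 0.074 [ 0.   -0.04 -0.68] 0.073 [ 0.36 -0.18 -0.76] 0.072 [ 0.16  0.44 -0.84] 0.071 [-0.15 -0.19 -0.18] 0.07 [ 0.01 -0.19 -0.13] 0.069 [-0.16 -0.37 -0.21] 0.068 [-0.2   0.41 -0.58] 0.067 [ 0.08  0.45 -0.42] 0.066 [ 0.07  0.84 -0.24] 0.065 [ 0.39  0.64 -0.46] 0.064 [ 0.42  0.72 -0.39] 0.063 [ 0.71  0.46 -0.27] 0.062 [ 0.75  0.5  -0.5 ] 0.061 [ 0.57  0.68 -0.74] 0.06 [0.42 0.41 1.16] clock 61.9917
look green [(np.float64(0.0003), np.float64(0.4902), np.float64(0.0455), np.float64(0.0253), np.float64(319.0), np.float64(217.0))]
w 0.021012861586569457
lift F [ 5.1 -0.2 -7.7]
[ 4.9 -1.1 -7.8][ 3.6 -2.5 -7.8][ 2.1 -1.7 -7.3][ 1.  -2.2 -8. ][ 0.7 -2.  -6.9][-0.1 -1.7 -7.6]low F [-1.1  0.1 -0.6]
clock 68.825
knob n 499 top z [0.1597 0.1608] xy [ 0.5731 -0.0154  0.1594] expected [ 0.5747 -0.0164]
```

View pics/k3.png

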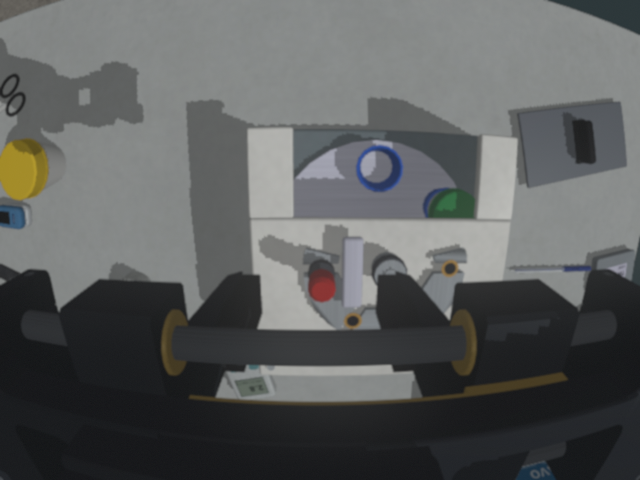

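The green cap is at (450,203) and nearly all under the roof edge. Its centre is 60° on, as intended. The pin is home and nest3 is empty in the port. Next is the cover, measured afresh.

```bash
cat >> h.py <<'E'
def coverfit(P,valid,near,z0=0):
    o=[]
    for lo,hi in ((.028,.05),(.006,.018)):
        m=valid&(P[...,2]>lo+z0)&(P[...,2]<hi+z0)&(np.hypot(P[...,0]-near[0],P[...,1]-near[1])<.14)
        b=max(blobs(m.astype(np.uint8),20),key=lambda b:b[0][4]);r=cv2.minAreaRect(P[b[2]][:,:2].astype(np.float32))
        print("cover",np.round(r[0],4),np.round(r[1],4),round(r[2],1),np.median(P[b[2]][:,2]).round(4));o.append(r)
    (c,(w,h),a)=o[1];a=np.deg2rad(a if w<h else a+90);a=(a+np.pi/2)%np.pi-np.pi/2
    return np.array(o[0][0]),np.array(c),a   # a: cover x axis
E
python3 - <<'E'
from h import *
c=cams.capture("top");b,p,a=coverfit(cloud(c),c["z_map"]>0,(.45,.328));print(b,p,a)
manip.set_gripper(.05);manip.move_linear([*manip.state()["tool_pos"][:2],.3],.3);manip.move_pose([*p,.20],dq(a+np.pi/2))
c=wrist("cov1");b,p,a2=coverfit(wcloud(c),c["z_map"]>0,p);print(b,p,a2)
E
```

```text
cover [0.4502 0.3281] [0.0534 0.0147] 9.7 0.0355
cover [0.4501 0.3287] [0.0964 0.1913] 10.6 0.0107
[0.45015305 0.32811055] [0.45005277 0.32872769] 0.18569301826070772
cover [0.4509 0.3288] [0.0553 0.0138] 10.9 0.0367
cover [0.4512 0.3292] [0.0956 0.1901] 11.4 0.0112
[0.45086265 0.32876745] [0.45115456 0.32915002] 0.19816763099128876
```

View pics/cov1.png

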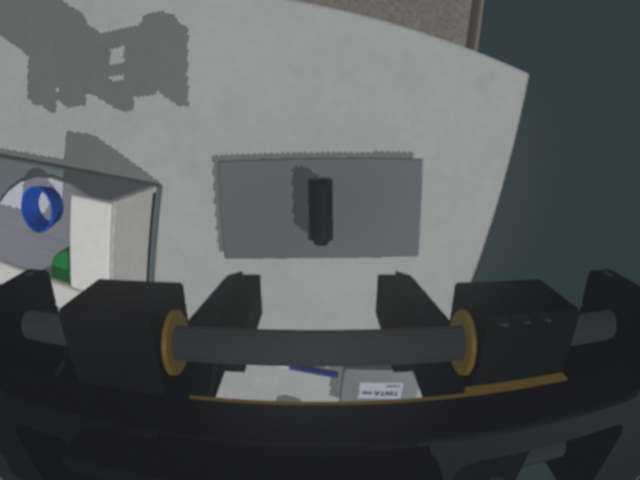

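The bar is at (320,211), and both cameras agree to 1 mm and 1°.

```bash
python3 - <<'E'
from h import *
p=np.array([.4511,.329]);a=.197
manip.move_linear([*p,.20],.2,dq(a+np.pi/2));manip.move_linear([*p,.015],.15);manip.set_gripper(0,40);print("w",manip.state()["gripper_width"])
manip.move_linear([*p,.06],.08);manip.move_linear([*p,.22],.2)
n=hw(-.087,0);manip.move_pose([*n,.22],dq(A));manip.move_linear([*n,.135],.12);manip.dwell(.3);f0=force();z=.126;d=0
manip.move_linear([*n,z],.05);print("f0",f0)
while z>.1135 and d<3:
    z-=.0015;manip.move_linear([*n,z],.03);f=force()-f0;d=f[2];print(round(z,4),f.round(1),end=" ")
print("clock",manip.state()["clock"])
E
```

```text
w 0.013881474320356118
f0 [-0.01061156 -0.01398878 -1.73469507]
0.1245 [ 0.4 -0.3  0.4] 0.123 [ 0.3 -0.5  0.7] 0.1215 [ 0.  -0.1  0.6] 0.12 [-0.2 -0.3  0.8] 0.1185 [0.3 0.2 0.5] 0.117 [-0.1  0.1  0.5] 0.1155 [0.4 0.2 0.3] 0.114 [0.6 0.4 1. ] 0.1125 [-4.3 -0.  10.8] clock 81.6667
```

It reached seating height (about 0.114) without catching, so I'll release it and check.

```bash
python3 - <<'E'
from h import *
n=hw(-.087,0);manip.move_linear([*n,.114],.03);manip.set_gripper(.045);manip.move_linear([*n,.17],.1);manip.move_linear([*n,.30],.25)
c=wrist("fin");P=wcloud(c);coverfit(P,c["z_map"]>0,n,.099)
manip.move_pose([.45,-.15,.35],dq(A));c=cams.capture("top");Q=cloud(c);coverfit(Q,c["z_map"]>0,n,.099)
m=(c["z_map"]>0)&(abs(Q[...,2]-.11)<.012)
M=np.linalg.inv(np.eye(2));d=Q[...,:2]-n;x=d[...,0]*np.cos(YAW)+d[...,1]*np.sin(YAW);y=-d[...,0]*np.sin(YAW)+d[...,1]*np.cos(YAW)
for sx in(-1,1):
  for sy in(-1,1):
    k=m&(abs(x-sx*.033)<.01)&(abs(y-sy*.08)<.01);print(sx,sy,k.sum(),Q[k][:,2].mean().round(4))
m=hsvmask(c["image"],172,6,120,50)>0;k=m&(np.hypot(Q[...,0]-AX[0],Q[...,1]-AX[1])<.1)&(Q[...,2]>.12);print("knob",np.median(Q[k],0))
s=cams.capture("scene")["image"][170:330,200:440];t=c["image"][130:330,110:470]
cv2.imwrite("pics/fin.png",np.vstack([cv2.resize(s,(600,300)),cv2.resize(t,(600,300))]));print(manip.state()["clock"],manip.state()["contact_force"])
E
```

```text
cover [0.489  0.0449] [0.0131 0.0551] 88.7 0.1357
cover [0.5289 0.0455] [0.2484 0.1739] 88.6 0.1099
cover [0.489  0.0445] [0.0139 0.0555] 88.8 0.1349
cover [0.5352 0.0481] [0.2418 0.1879] 88.5 0.1093
-1 -1 72 0.1097
-1 1 73 0.1099
1 -1 68 0.1094
1 1 71 0.1091
knob [ 0.57225752 -0.0149858   0.15924627]
84.9 [-0.15221631 -0.08714062 -0.73739863]
```

View pics/fin.png

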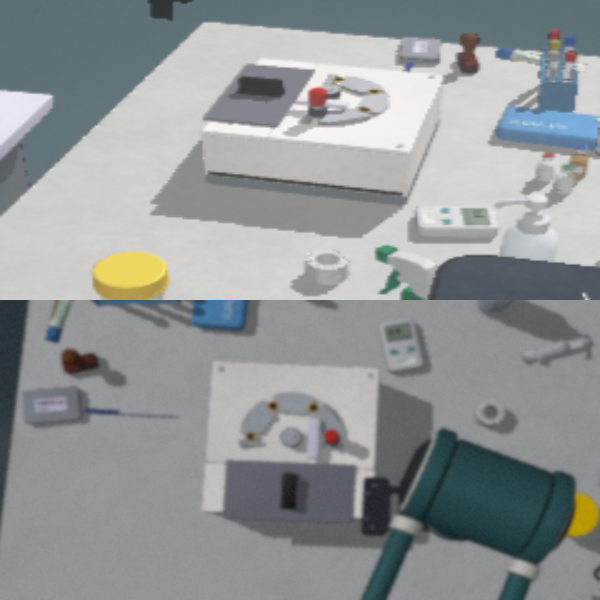

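The cover is flat, with its corners at 109–110 mm against 110 expected. The knob is home at 159–160 mm and nothing touches the arm. Handing in.

```bash
python3 -c "
from cell import order;print(order.close_job())"
```

```text
the job is handed in; nothing more can be done
None
```

The job is done and handed in at about 85 s of the 210 s allowed; handing in reports no verdict. I loaded the three beakers that were there (yellow, orange, green) into nests 0, 1 and 2. After each one I pulled the plunger and turned the crank one hole clockwise, then put the cover on at the end. The larger yellow jar and the other table items were left alone.

- **Seating:** each beaker's cap was within about 1 mm of the nest centre, and the set-down forces were about 5, 4 and 2 N.
- **Pin:** the top of the knob was at about 160 mm after every turn, which means the pin was home, and 159 mm in the final check.
- **Knocked beaker:** green was pushed about 28 mm aside during the run. I found it again with the camera before picking it up.
- **Cover:** its corners are 109.1–109.9 mm high against 110 mm expected, so it lies flat, and it is square to the cabinet and within 1–2 mm of centre. It met about 11 N briefly as it touched down.
- **Checks that were less clear:** the fit of the cover's full outline merged with the roof and was no use, so I judged it by the corners and handle bar. The knob's sideways position read 1–4 mm off what I expected, which I put down to the camera seeing its side. I did not view the bystander items close up at the end.

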